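# Serve a bread roll with the tongs

## Task

Pick up the sprung kitchen tongs, close them on the small round bread roll on the chopping board, and carry the roll over to the plate. Finish while still holding the squeezed tongs, with the roll gripped steady in their jaws above the middle of the plate, at least 10 cm clear of it. Handle the bread only with the tongs, never with the gripper itself, and leave the long roll where it lies on the board.

Things in the scene. Friction and masses are not known exactly. Their poses are not given: they have to be found in the camera images.
- tongs: Steel kitchen tongs lying on edge, arms side by side, opening in the horizontal plane. Origin: underside, at the hinge pin; x along the centre line to the jaws (ends at 213 mm; pull ring to -34), y to the left arm, z up. Arms 24 mm tall, jaws 28. Linked arms move alike. Sprung open: 52 mm over the outsides of the black rubber grips, jaw hollows 86 mm apart inside (78 at their edges). 95 g
- tongs_grip (a point): Where to hold: midway between the black rubber grips (50 mm long, 24 mm tall), 90 mm ahead of the hinge, 12 mm above the underside; axes as tongs. Squeeze across y: spring 5 N a side at first, 8 N when closed on the roll; the jaws get about half of any more. Squeezed a little, to about 44 mm over the grips, the tongs can be lifted with the jaws still wider (66 mm) than the roll
- tongs_jaws (a point): Midway between the hollows of the jaws, 190 mm ahead of the hinge (100 mm ahead of tongs_grip) on the centre line, 14 mm above the underside; axes as tongs. The roll's centre belongs here. Each jaw is 46 mm long, 28 mm tall and slightly hollow
- tongs_left (a joint): How far the tongs are squeezed (turn of each arm): 0 rad sprung fully open, about 0.09 closed on the round roll (36 mm over the grips), 0.14 the stop. Per rad the gap of the jaws shrinks by 0.38 m, the width over the grips by 0.18 m
- round_roll: Small round bread roll with a cross cut in its top, 48 mm across and 40 mm high, about 50 g, lying on the chopping board (a wooden board 200 x 300 mm whose top is 18 mm above the worktop). Origin: centre of its underside, z up. Widest from 15 to 24 mm above its underside
- round_roll_center (a point): The middle of the round roll, 20 mm above the centre of its underside
- long_roll: Oblong bread roll with three slanting cuts, 84 x 40 mm, 40 mm high, on the same board about 150 mm from the round one (which of the two lies left varies). To be left alone. Origin: centre of its underside, x along its length
- plate: White plate, 170 mm across and 18 mm high, fixed on the worktop. Origin: centre of its underside
Things that resemble listed ones, but are neither listed nor needed, are in the scene too. Leave any black or purple look-alike of the round_roll alone.

How it is judged:
By the outcome, as a careful person would: the job done as asked, in the order asked, and still so for the second after the job is handed in, while the arm keeps its last pose, push and grip.
It also fails if it takes over 51 s, if anything falls off the work surface, if the arm or the gripper's body presses on something with over 40 N, if the wrist force passes 120 N, or if a joint passes its speed limit or range.

## Robot

A 6-joint arm with a two-finger parallel gripper is mounted at the origin on a cart in front of the work surface, level with it; the furniture and walls round the work are solid. World frame = base frame: x ahead of the robot, y to its left, z up, the work surface at z = 0. Lengths are in m, angles in rad, forces in N, time in s.
With the tool pointing down it reaches from about 0.3 to 0.875 m from the base axis. Payload 6.4 kg.
Tool frame: the origin (TCP) lies midway between the tips of the shut fingers; the grasp point (between the pads) lies 19 mm behind it; x points along the fingers, y is the direction in which the jaws open and shut, and the axes are right-handed (so a half turn about x gives the same grasp; the last joint's range is limited). The gripper opens to 85 mm and grips with 20 to 120 N. Pads are 22 mm wide; open, the fingers measure 114 mm over their backs; the gripper's body (76 mm by 85 mm) begins 54 mm behind the grasp point. The pads swing forward as they close: fully open they stand 13 mm farther back than shut.
Start: joints at [0.945, 0.181, 1.607, -0, 1.354, -0.206], TCP at [0.234, 0.525, 0.231] pointing down, gripper open.
Joint ranges: [-2.99, 2.99], [-0.89, 2.07], [0.3, 2.58], [-1.14, 4.28], [0, 2.63], [-3.12, 3.12]. Speed limits (rad/s): [2.57, 2.57, 3.01, 3.14, 3.14, 3.14].

## Interface

Orientations are given as a unit quaternion [w, x, y, z].
In Python, from bench import ctrl gives the robot as it stands.
- The arm moves only by the tool step_arm, never from a script. Its argument "motion" is a list of rows, each a list of 7 numbers: the shift along the tool's x, y, z in mm, then the turn, a rotation vector about the tool's x, y, z in degrees, then the closure in counts, from 0 (fully open) to 255 (shut). In form: [[tx, ty, tz, rx, ry, rz, hand], ...]. A call has 1 to 10 rows; each row is the pose to reach, as a shift and turn from the pose commanded when the call began, along the tool's axes at that moment; what a row does not reach only later rows make up. A row lasts 1/8 s, in which the tool goes at most 62.5 mm and 10.7 degrees, less where a joint would pass 70% of its speed; a pose out of reach is approached as far as the arm can. A call with a gripper value outside its range is refused whole. The fingers move at their own pace and stop on an object; the grip force is fixed at half the most. Time passes only in rows, so rows that repeat a pose let the fingers close. It gives the time, the measured TCP pose, the force and the opening at its end, in the units of the state.
- ctrl.get_obs(): the state, without advancing time (a new reading comes with each control period).
- ctrl.camera(name): name is "scene" or "top" or "wrist"; returns (picture, depth): 420x560x3 uint8, red, green, blue; 420x560 float32, m along the optical axis (not along the pixel's ray), 0 where there is no reading.
- ctrl.camera_info(name): a dict with "fx", "fy", "cx", "cy" (pixels), "T" (4x4, takes a point from camera to world coordinates); the wrist camera has in their place "hand_eye" (4x4, takes a point from camera to tool coordinates, whose origin is the TCP and whose axes are the tool frame's). Camera axes: x right, y down, z forward; pixel columns grow to the right and rows downward; lengths in m; the calibration is good to about 2 mm. A picture is of the moment at which its call begins: read the wrist's pose just before it. camera_info takes no time and is no camera call.
- ctrl.hand_in(): hands the job in, once; it reports no verdict.
The state is a dict: "time_s": time; "q": joint angles; "dq": joint speeds; "joint_efforts": joint torques, N m; "eef_pos": TCP position; "eef_rot": TCP orientation; "wrist_force": force on the tool from outside, world axes, zero at the start; "torque": the same for the moment, N m; "opening": opening from 0.0 (shut) to 1.0 (fully open).
Only numpy, scipy, OpenCV 4.12 (cv2) and the standard library are available. Lean on these libraries where they do the work, as an engineer would, in place of code of your own. Each camera call takes 0.05 s, during which the arm holds its last target. There are 200 camera calls.

## Working session

There is one attempt and no reset: what is moved stays moved. The work goes in short steps, Python scripts to look and compute and a tool call to move; the robot and the scene stay as the last step left them, time stands still between calls to the robot, and variables do not carry over. Pictures are saved under pics/ and viewed, about 8 in all and at most 12, crops included, and the job is handed in when it is done.

Besides the shell and the picture viewer there is one more tool, called after "Request:" as name(argument=value, ...) on one line, values as JSON. step_arm: Moves the arm, as the interface text tells. Its arguments: {"type":"object","properties":{"motion":{"type":"array","items":{"type":"array","items":{"type":"number"}}}},"required":["motion"]}

```bash
mkdir -p pics; cat > h.py <<'E'
import numpy as np, cv2
from bench import ctrl
from scipy.spatial.transform import Rotation as R
def obs():
    o=ctrl.get_obs(); q=o["eef_rot"]; return o,np.array(o["eef_pos"]),R.from_quat([q[1],q[2],q[3],q[0]])
def grab(name,fn):
    o,p,r=obs(); im,d=ctrl.camera(name); i=ctrl.camera_info(name)
    if name=="wrist":
        T=np.eye(4);T[:3,:3]=r.as_matrix();T[:3,3]=p;T=T@np.array(i["hand_eye"])
    else: T=np.array(i["T"])
    cv2.imwrite(f"pics/{fn}.png",im[:,:,::-1]); np.savez(f"pics/{fn}.npz",d=d,T=T,im=im,K=[i["fx"],i["fy"],i["cx"],i["cy"]])
def pt(fn,u,v,z=None):
    f=np.load(f"pics/{fn}.npz");fx,fy,cx,cy=f["K"];T=f["T"];ray=np.array([(u-cx)/fx,(v-cy)/fy,1])
    if z is None: s=np.median(f["d"][int(v)-1:int(v)+2,int(u)-1:int(u)+2])
    else: s=(z-T[2,3])/(T[:3,:3]@ray)[2]
    return T[:3,:3]@(ray*s)+T[:3,3]
E
python3 - <<'E'
from h import *
grab("top","t0"); grab("scene","s0")
o,p,r=obs(); print(o["time_s"],p,r.as_matrix().round(3),o["wrist_force"],o["opening"]); print(ctrl.camera_info("top"),ctrl.camera_info("wrist"))
E
```

```text
0.1 [0.23404721 0.52466719 0.23047606] [[-0.001  0.408  0.913]
 [-0.001  0.913 -0.408]
 [-1.    -0.002 -0.   ]] [ 0.10983756 -0.57586548 -0.04226526] 1.0032584159913873
{'fx': 516.6333427462721, 'fy': 516.6333427462721, 'cx': 272.50310796597364, 'cy': 202.78151460344117, 'T': array([[ 7.06757058e-04, -9.96809211e-01,  7.98179061e-02,
         3.49107849e-01],
       [-9.99966765e-01, -1.35277621e-03, -8.03987783e-03,
        -9.05323024e-03],
       [ 8.12220004e-03, -7.98095711e-02, -9.96777037e-01,
         1.36221550e+00],
       [ 0.00000000e+00,  0.00000000e+00,  0.00000000e+00,
         1.00000000e+00]])} {'fx': 336.89048635141444, 'fy': 336.89048635141444, 'cx': 280.7855524512077, 'cy': 204.3871662288975, 'hand_eye': array([[ 7.96228127e-04, -2.81891598e-01,  9.59445930e-01,
        -1.41800126e-01],
       [ 9.99999680e-01,  2.99565199e-04, -7.41868757e-04,
        -9.43451364e-04],
       [-7.82900410e-05,  9.59446214e-01,  2.81891747e-01,
        -7.23564128e-02],
       [ 0.00000000e+00,  0.00000000e+00,  0.00000000e+00,
         1.00000000e+00]])}
```

View pics/t0.png

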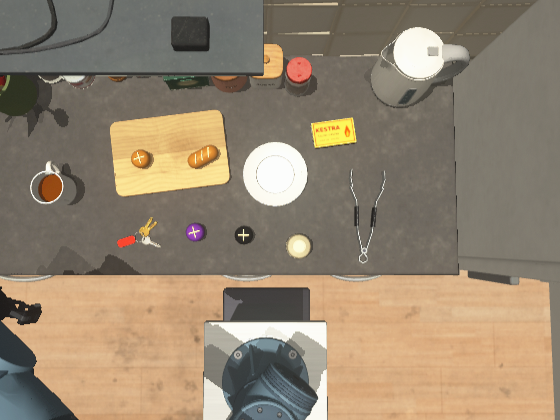

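View pics/s0.png

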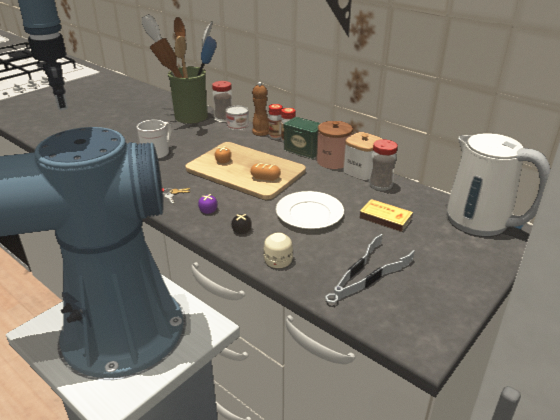

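The top view shows the round roll at (140,158), the long roll at (203,156) and the plate at (276,173). The tongs have their ring at (363,259) and jaws at (352–383,172), pointing away from the robot. An overhead cabinet covers rows 0–75 on the left.

```bash
python3 - <<'E'
from h import *
im=cv2.imread("pics/t0.png")
a=cv2.resize(im[160:270,330:405],None,fx=5,fy=5,interpolation=cv2.INTER_CUBIC)
b=cv2.resize(im[100:200,100:240],None,fx=3,fy=3,interpolation=cv2.INTER_CUBIC)
c=np.zeros((550,800,3),np.uint8);c[:,:375]=a;c[:300,380:800]=b;cv2.imwrite("pics/c0.png",c)
for n,u,v,z in [("round",140,158,.058),("long",203,156,.058),("plate",276,174,.018),("ring",363,259,.012),("hinge",363,248,.02),("cab",200,70,None),("board",170,175,None),("cabc",260,72,None),("boardL",112,160,None)]:
    print(n,pt("t0",u,v,z).round(3),pt("t0",u,v).round(3))
E
```

```text
round [0.567 0.318 0.058] [0.567 0.318 0.059]
long [0.573 0.158 0.058] [0.573 0.158 0.059]
plate [ 0.532 -0.029  0.018] [ 0.534 -0.029  0.007]
ring [ 0.311 -0.256  0.012] [ 0.31  -0.257  0.002]
hinge [ 0.339 -0.255  0.02 ] [ 0.339 -0.254  0.024]
cab [0.639 0.105 0.519] [0.639 0.105 0.519]
board [0.529 0.248 0.018] [0.529 0.248 0.018]
cabc [0.636 0.005 0.519] [0.636 0.005 0.519]
boardL [0.571 0.406 0.002] [0.571 0.406 0.002]
```

View pics/c0.png

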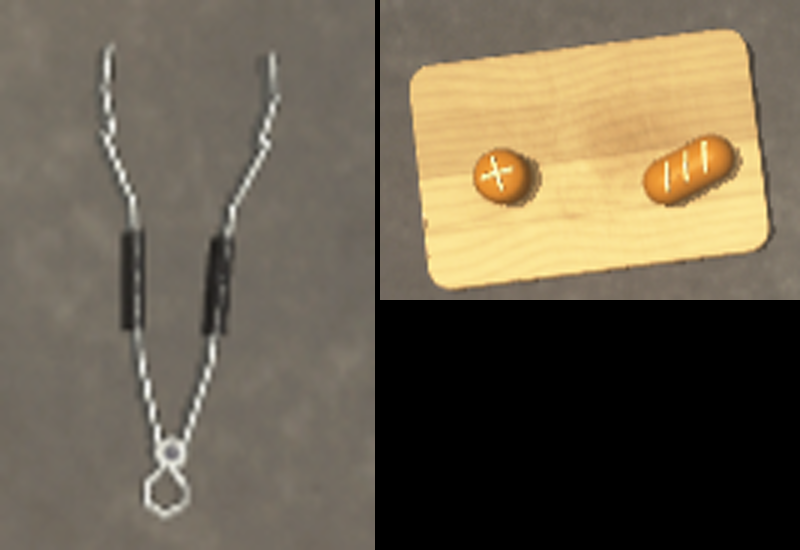

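```bash
cat >> h.py <<'E'
def plan(p_t,yaw_y):
    "tool down, tool y heading yaw_y deg in world; print shift mm in tool axes & rotation about tool x"
    o,p,r=obs(); m=r.as_matrix()
    yt=np.array([np.cos(np.radians(yaw_y)),np.sin(np.radians(yaw_y)),0]);xt=np.array([0,0,-1.]);Rt=np.c_[xt,yt,np.cross(xt,yt)]
    print("t",o["time_s"],"p",p.round(4),"shift",(m.T@(np.array(p_t)-p)*1000).round(1),"rot",np.degrees(R.from_matrix(m.T@Rt).as_rotvec()).round(1))
E
python3 - <<'E'
from h import *
f=lambda x,y:(330+x/5-.4,160+y/5-.4)
P={k:pt("t0",*f(*v),z) for k,v,z in [("hinge",(172,452),.026),("lj",(110,45),.028),("rj",(272,55),.028),("lg",(133,280),.024),("rg",(218,285),.024)]}
for k in P:print(k,P[k].round(4))
g=(P["lg"]+P["rg"])/2;j=(P["lj"]+P["rj"])/2;d=j-P["hinge"];print(g,d,np.degrees(np.arctan2(d[1],d[0])),np.linalg.norm(d[:2]))
plan([g[0],g[1],.2],90+np.degrees(np.arctan2(d[1],d[0])))
E
```

```text
hinge [ 0.3342 -0.256   0.026 ]
lj [ 0.5457 -0.226   0.028 ]
rj [ 0.5406 -0.3106  0.028 ]
lg [ 0.4232 -0.2372  0.024 ]
rg [ 0.4206 -0.2814  0.024 ]
[ 0.42189217 -0.25932081  0.024     ] [ 0.20887215 -0.01236914  0.002     ] -3.389024395724777 0.20923807594943664
t 0.1 p [0.234  0.5247 0.2305] shift [  31.3 -639.3  491.1] rot [-20.7  -0.    0.1]
```

Request:
step_arm(motion=[[30, -639, 491, -20.7, 0, 0, 60], [30, -639, 491, -20.7, 0, 0, 60], [30, -639, 491, -20.7, 0, 0, 60], [30, -639, 491, -20.7, 0, 0, 60], [30, -639, 491, -20.7, 0, 0, 60], [30, -639, 491, -20.7, 0, 0, 60], [30, -639, 491, -20.7, 0, 0, 60], [30, -639, 491, -20.7, 0, 0, 60], [30, -639, 491, -20.7, 0, 0, 60], [30, -639, 491, -20.7, 0, 0, 60]])

```text
time_s: 1.35
eef_pos: [0.3793, -0.0817, 0.2082]
eef_rot: [0.707, 0.021, 0.706, -0.021]
wrist_force: [0.6, 0.2, 0.9]
opening: 0.766
```

```bash
python3 - <<'E'
from h import *
plan([.422,-.2593,.2],86.6); print(ctrl.get_obs()["q"],ctrl.get_obs()["opening"])
E
```

```text
t 1.35 p [ 0.3793 -0.0817  0.2082] shift [   8.3 -174.8   53.1] rot [0.  0.1 0. ]
[-5.20732889e-01 -2.47838841e-01  2.07068127e+00  2.87384907e-04
  1.31789234e+00 -2.03240333e+00] 0.7656183566187617
```

Request:
step_arm(motion=[[8, -175, 53, 0, 0, 0, 60], [8, -175, 53, 0, 0, 0, 60], [8, -175, 53, 0, 0, 0, 60], [8, -175, 53, 0, 0, 0, 60], [8, -175, 53, 0, 0, 0, 60]])

```text
time_s: 1.98
eef_pos: [0.4215, -0.2567, 0.1994]
eef_rot: [0.706, 0.022, 0.707, -0.02]
wrist_force: [0.3, 0.2, -0.4]
opening: 0.763
```

```bash
python3 - <<'E'
from h import *
plan([.422,-.2593,.2],86.6); grab("wrist","w1")
E
```

```text
t 1.975 p [ 0.4215 -0.2567  0.1994] shift [-0.6 -2.6  0.7] rot [ 0.  -0.1 -0.1]
```

View pics/w1.png

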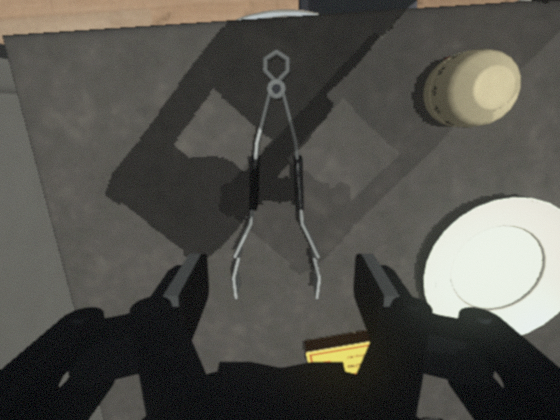

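```bash
python3 - <<'E'
from h import *
P={k:pt("w1",*v,z) for k,v,z in [("hinge",(276,88),.026),("lj",(236,297),.026),("rj",(318,297),.026),("g1",(254,184),.024),("g2",(298,185),.024),("g1b",(256,157),.024),("g2b",(297,157),.024),("g1f",(252,209),.024),("g2f",(301,210),.024)]}
for k in P:print(k,P[k].round(4))
print(pt("w1",276,88))
g=(P["g1"]+P["g2"])/2;j=(P["lj"]+P["rj"])/2;d=j-P["hinge"];h=P["hinge"];y=np.degrees(np.arctan2(d[1],d[0]));print(g,y,np.linalg.norm(d[:2]))
gg=h+d/np.linalg.norm(d)*.09; print(gg)
plan([gg[0],gg[1],.002],90+y)
E
```

```text
hinge [ 0.3336 -0.2563  0.026 ]
lj [ 0.5403 -0.3119  0.026 ]
rj [ 0.5455 -0.2251  0.026 ]
g1 [ 0.4197 -0.283   0.024 ]
g2 [ 0.4232 -0.2407  0.024 ]
g1b [ 0.3938 -0.2791  0.024 ]
g2b [ 0.3961 -0.2405  0.024 ]
g1f [ 0.4447 -0.2871  0.024 ]
g2f [ 0.4486 -0.2389  0.024 ]
[ 0.33355752 -0.2563442   0.02531141]
[ 0.42140363 -0.2618959   0.024     ] -3.320797625451352 0.20966000286416478
[ 0.42344039 -0.2615507   0.026     ]
t 2.025 p [ 0.4216 -0.2562  0.1997] shift [197.7  -5.5   2.3] rot [-0.  -0.1 -0.1]
```

Request:
step_arm(motion=[[60, -5.5, 2, 0, 0, 0, 60], [120, -5.5, 2, 0, 0, 0, 60], [150, -5.5, 2, 0, 0, 0, 60], [150, -5.5, 2, 0, 0, 0, 60], [150, -5.5, 2, 0, 0, 0, 60]])

```text
time_s: 2.65
eef_pos: [0.4248, -0.263, 0.0519]
eef_rot: [0.707, 0.02, 0.706, -0.021]
wrist_force: [0.3, 0.3, 0.1]
opening: 0.768
```

```bash
python3 - <<'E'
from h import *
plan([.4228,-.2615,.002],86.65);print(obs()[0]["wrist_force"]); grab("wrist","w2")
E
```

```text
t 2.65 p [ 0.4248 -0.263   0.0519] shift [49.9  1.4 -2.1] rot [0.1 0.1 0.1]
[0.33889242 0.27789261 0.05073961]
```

View pics/w2.png

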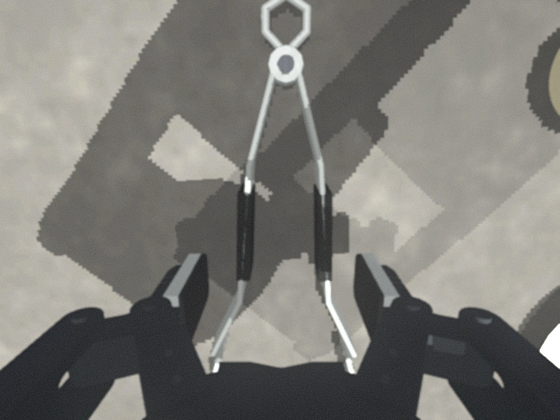

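```bash
python3 - <<'E'
from h import *
h=pt("w2",286,64,.026);g1=pt("w2",246,231,.024);g2=pt("w2",323,233,.024);print(h,g1,g2,(g1+g2)/2,pt("w2",286,64),pt("w2",246,231))
E
```

```text
[ 0.33402637 -0.25613432  0.026     ] [ 0.41579472 -0.28195908  0.024     ] [ 0.41926575 -0.24067904  0.024     ] [ 0.41753023 -0.26131906  0.024     ] [ 0.3338784  -0.2561097   0.02461872] [ 0.41606523 -0.28205589  0.02328138]
```

Request:
step_arm(motion=[[25, 1, -2, 0, 0, 0, 60], [40, 1, -2, 0, 0, 0, 60], [49, 1, -2, 0, 0, 0, 60], [49, 1, -2, 0, 0, 0, 60], [49, 1, -2, 0, 0, 0, 60]])

```text
time_s: 3.32
eef_pos: [0.4222, -0.2622, 0.0017]
eef_rot: [0.707, 0.02, 0.707, -0.021]
wrist_force: [-0.0, -0.6, 0.6]
opening: 0.762
```

Request:
step_arm(motion=[[0, 0, 0, 0, 0, 0, 90], [0, 0, 0, 0, 0, 0, 110], [0, 0, 0, 0, 0, 0, 126], [0, 0, 0, 0, 0, 0, 126], [0, 0, 0, 0, 0, 0, 126]])

```text
time_s: 3.95
eef_pos: [0.4229, -0.2626, 0.0024]
eef_rot: [0.708, 0.02, 0.706, -0.021]
wrist_force: [-0.7, 1.6, 7.2]
opening: 0.506
```

Request:
step_arm(motion=[[-5, 0, 0, 0, 0, 0, 126], [-15, 0, 0, 0, 0, 0, 126], [-30, 0, 0, 0, 0, 0, 126], [-50, 0, 0, 0, 0, 0, 126], [-50, 0, 0, 0, 0, 0, 126], [-50, 0, 0, 0, 0, 0, 126]])

```text
time_s: 4.7
eef_pos: [0.4217, -0.2617, 0.0511]
eef_rot: [0.707, 0.021, 0.707, -0.021]
wrist_force: [-0.3, 0.3, -1.6]
opening: 0.506
```

```bash
python3 - <<'E'
from h import *
print(obs()[0]["wrist_force"],obs()[0]["opening"]); grab("wrist","w3")
E
```

```text
[-0.30613795  0.27097054 -1.61441097] 0.5055342513898595
```

View pics/w3.png

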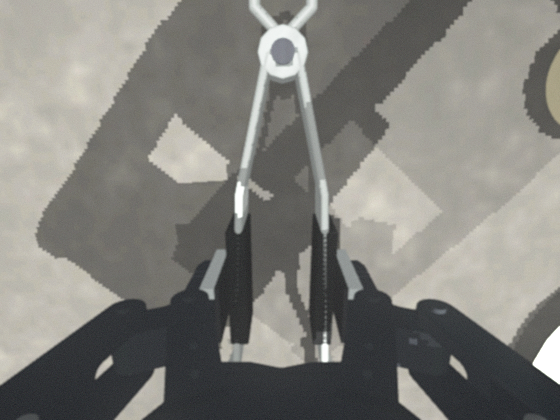

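```bash
python3 - <<'E'
from h import *
o,p,r=obs()
for uv in [(283,36),(283,50),(268,55),(240,200),(239,280),(323,280),(322,200),(238,330),(324,330),(239,352),(324,352)]:
    w=pt("w3",*uv); print(uv,w.round(4),((r.as_matrix().T@(w-p))*1000).round(1))
for uv in [(286,64),(242,190),(246,231)]:
    w=pt("w2",*uv);print(w)
E
```

```text
(283, 36) [ 0.3275 -0.2561  0.0722] [-21.4  -0.2 -94.1]
(283, 50) [ 0.3319 -0.2564  0.074 ] [-23.2  -0.2 -89.7]
(268, 55) [ 0.3329 -0.2614  0.0722] [-21.5  -5.1 -88.4]
(240, 200) [ 0.382  -0.2753  0.0719] [-21.1 -16.1 -38.6]
(239, 280) [ 0.4151 -0.2788  0.0719] [-21.2 -17.6  -5.3]
(323, 280) [ 0.4171 -0.2451  0.0719] [-21.1  16.   -5.3]
(322, 200) [ 0.3839 -0.2447  0.0717] [-20.9  14.5 -38.5]
(238, 330) [ 0.4381 -0.2813  0.0724] [-21.7 -18.8  17.8]
(324, 330) [ 0.4408 -0.2452  0.0716] [-20.9  17.3  18.4]
(239, 352) [ 0.4501 -0.2821  0.0713] [-20.6 -18.9  29.8]
(324, 352) [ 0.4516 -0.2455  0.072 ] [-21.2  17.7  29.2]
[ 0.3338784  -0.2561097   0.02461872]
[ 0.39437878 -0.28280632  0.0185608 ]
[ 0.41606523 -0.28205589  0.02328138]
```

```bash
python3 - <<'E'
from h import *
f=np.load("pics/t0.npz");pts=[]
for v in range(145,172):
    for u in range(126,156):
        w=pt("t0",u,v)
        if w[2]>.032:pts.append(w)
P=np.array(pts);print(len(P),P.min(0),P.max(0),(P.min(0)+P.max(0))/2,P.mean(0))
pl=[]
for v in range(135,212):
    for u in range(236,316):
        if f["im"][v,u].min()>170: pl.append(pt("t0",u,v,.015))
pl=np.array(pl);print("plate",(pl.min(0)+pl.max(0))/2,np.ptp(pl,0),pl.mean(0))
c=(P.min(0)+P.max(0))/2
a=np.radians(-3.35);d=np.array([np.cos(a),np.sin(a)]);n=np.array([-d[1],d[0]])
t=c[:2]-.1*d+.0005*n;print(t);plan([t[0],t[1],.15],86.65)
print("mug",pt("t0",50,188),pt("t0",52,165),pt("t0",75,188), ctrl.get_obs()["q"])
E
```

```text
280 [0.54637042 0.29847772 0.03237769] [0.59371285 0.34527949 0.05874072] [0.57004163 0.32187861 0.0455592 ] [0.56800445 0.31875331 0.05100696]
plate [ 0.53461111 -0.02516188  0.015     ] [1.66919196e-01 1.65722138e-01 4.44089210e-16] [ 0.53423645 -0.02560539  0.015     ]
[0.47024173 0.32822128]
t 4.75 p [ 0.4214 -0.2615  0.0507] shift [-98.9 591.6  14.2] rot [-0. -0. -0.]
mug [0.49051418 0.54417622 0.05593186] [0.55723577 0.56291136 0.00430181] [0.49541636 0.49766263 0.01160638] [-7.95092002e-01  2.58204434e-01  1.92966269e+00 -1.24607420e-05
  9.54608336e-01 -2.30736125e+00]
```

Request:
step_arm(motion=[[-30, 0, 0, 0, 0, 0, 126], [-70, 10, 0, 0, 0, 0, 126], [-110, 30, 0, 0, 0, 0, 126], [-140, 60, 0, 0, 0, 0, 126], [-140, 100, 0, 0, 0, 0, 126], [-140, 140, 0, 0, 0, 0, 126], [-140, 180, 0, 0, 0, 0, 126], [-140, 220, 0, 0, 0, 0, 126], [-140, 260, 0, 0, 0, 0, 126], [-140, 300, 0, 0, 0, 0, 126]])

```text
time_s: 6.0
eef_pos: [0.4388, 0.039, 0.1903]
eef_rot: [0.706, 0.021, 0.707, -0.021]
wrist_force: [1.4, 0.2, -0.8]
opening: 0.507
```

```bash
python3 - <<'E'
from h import *
plan([.468,.325,.13],86.65)
E
```

```text
t 6.0 p [0.4388 0.039  0.1903] shift [ 60.4 287.2  12.5] rot [-0.  -0.1 -0. ]
```

Request:
step_arm(motion=[[0, 40, 0, 0, 0, 0, 126], [0, 80, 2, 0, 0, 0, 126], [0, 120, 4, 0, 0, 0, 126], [0, 160, 6, 0, 0, 0, 126], [0, 200, 8, 0, 0, 0, 126], [10, 240, 10, 0, 0, 0, 126], [30, 270, 12, 0, 0, 0, 126], [50, 284, 12.5, 0, 0, 0, 126], [60, 287, 12.5, 0, 0, 0, 126], [60, 287, 12.5, 0, 0, 0, 126]])

```text
time_s: 7.25
eef_pos: [0.4677, 0.3228, 0.1298]
eef_rot: [0.706, 0.02, 0.708, -0.021]
wrist_force: [-0.1, -0.0, -1.6]
opening: 0.509
```

```bash
python3 - <<'E'
from h import *
plan([.468,.325,.027],86.65)
grab("top","t2"); grab("wrist","w4"); grab("scene","s2")
a=cv2.imread("pics/t2.png")[100:220,90:240];b=cv2.imread("pics/s2.png")[80:220,130:320]
c=np.zeros((600,800,3),np.uint8)
a=cv2.resize(a,None,fx=2.6,fy=2.6,interpolation=cv2.INTER_CUBIC);b=cv2.resize(b,None,fx=2.1,fy=2.1,interpolation=cv2.INTER_CUBIC)
w=cv2.resize(cv2.imread("pics/w4.png"),(372,279))
c[:a.shape[0],:a.shape[1]]=a;c[:b.shape[0],395:395+b.shape[1]]=b;c[320:599,:372]=w;cv2.imwrite("pics/c2.png",c)
E
```

```text
t 7.25 p [0.4677 0.3228 0.1298] shift [102.8   2.4   0.4] rot [ 0.  -0.1  0.1]
```

View pics/c2.png

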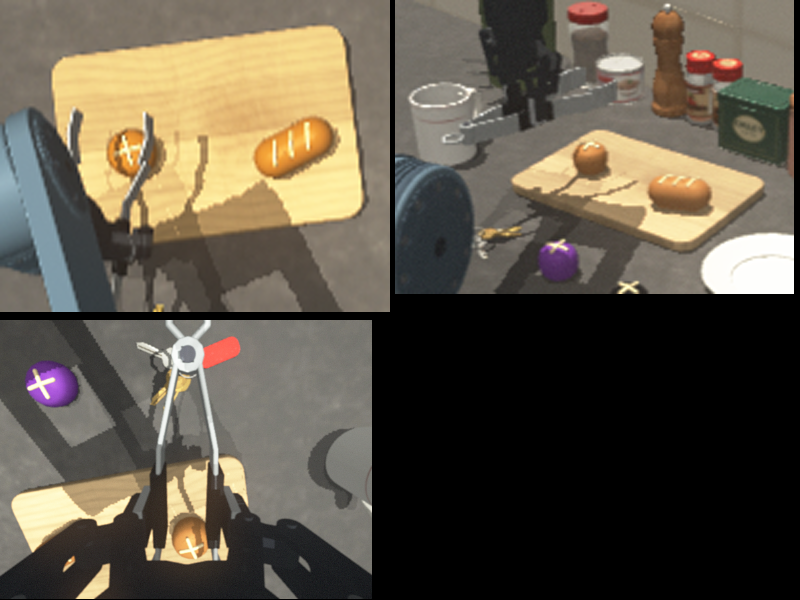

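```bash
python3 - <<'E'
from h import *
f=lambda x,y:(90+x/2.6-.3,100+y/2.6-.3)
L=[pt("t2",*f(75,112),.155),pt("t2",*f(72,135),.155),pt("t2",*f(74,158),.155)]
Rr=[pt("t2",*f(149,115),.155),pt("t2",*f(146,133),.155),pt("t2",*f(150,158),.155)]
print(np.array(L+Rr).round(3), np.mean(L+Rr,0))
print("depth", pt("t2",*f(146,133)))
print("predicted jaw",obs()[1]+.1*np.array([.998,-.058,0]))
w=lambda x,y:(x*560/372,(y-320)*420/279)
print("roll wrist",pt("w4",*w(191,546),.058),pt("w4",*w(190,545)),w(190,545))
k=[pt("t2",u,v)[2] for u in range(118,162) for v in range(215,250)]
kk=[pt("t0",u,v) for u in range(115,162) for v in range(215,250)];kk=np.array(kk);print("keys",kk[:,2].max(),kk[kk[:,2].argmax()])
E
```

```text
[[0.587 0.345 0.155]
 [0.566 0.347 0.155]
 [0.545 0.345 0.155]
 [0.585 0.278 0.155]
 [0.568 0.28  0.155]
 [0.545 0.276 0.155]] [0.56619792 0.31163958 0.155     ]
depth [0.56840319 0.28023173 0.15407833]
predicted jaw [0.56900004 0.31721854 0.13195379]
roll wrist [0.5653482  0.32140093 0.058     ] [0.56407885 0.32033733 0.05783338] (286.02150537634407, 338.7096774193548)
keys 0.0063771515772430565 [0.38838783 0.3188671  0.00637715]
```

```bash
python3 - <<'E'
from h import *
# hinge & grip check in tool frame from w4
o,p,r=obs()
for x,y in [(188,354),(159,500),(214,500),(160,470),(213,470)]:
    u,v=x*560/372,(y-320)*420/279
    q=pt("w4",u,v);print((r.as_matrix().T@(q-p)*1000).round(1))
E
```

```text
[-22.   -0.2 -90.3]
[-19.7 -17.3 -10.2]
[-20.1  15.5 -10.5]
[-19.3 -16.2 -29.1]
[-18.9  14.4 -29. ]
```

Request:
step_arm(motion=[[20, 4.5, -1, 0, 0, 0, 126], [45, 4.5, -1, 0, 0, 0, 126], [60, 4.5, -1, 0, 0, 0, 126], [63, 4.5, -1, 0, 0, 0, 126], [63, 4.5, -1, 0, 0, 0, 126]])

```text
time_s: 8.02
eef_pos: [0.4681, 0.3281, 0.0683]
eef_rot: [0.707, 0.021, 0.707, -0.021]
wrist_force: [0.4, -0.1, -1.4]
opening: 0.505
```

```bash
python3 - <<'E'
from h import *
plan([.467,.327,.027],86.65)
grab("top","t3"); grab("wrist","w5")
a=cv2.imread("pics/t3.png")[125:200,105:175];a=cv2.resize(a,None,fx=6,fy=6,interpolation=cv2.INTER_CUBIC)
w=cv2.imread("pics/w5.png")[240:400,200:360];w=cv2.resize(w,(370,370))
c=np.zeros((450,800,3),np.uint8);c[:,:420]=a;c[:370,425:795]=w;cv2.imwrite("pics/c3.png",c)
E
```

```text
t 8.025 p [0.4681 0.3281 0.0683] shift [41.3 -1.2 -1.1] rot [-0.  0. -0.]
```

View pics/c3.png

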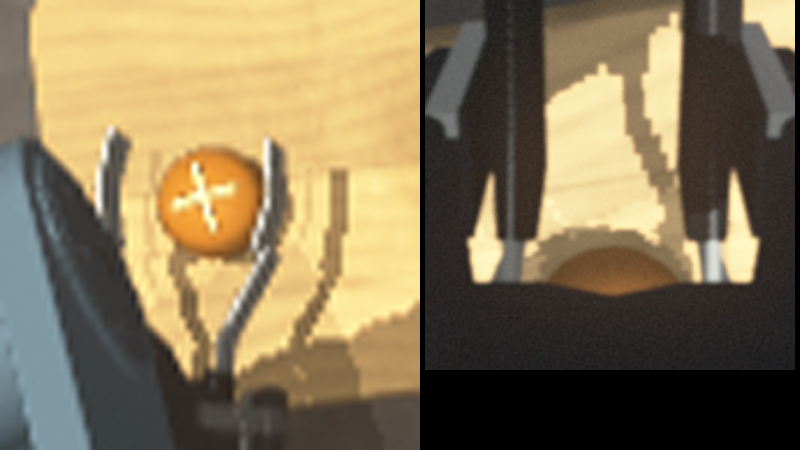

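```bash
python3 - <<'E'
from h import *
f=lambda x,y:(105+x/6-.4,125+y/6-.4)
for a in [(112,130),(127,150),(107,190),(272,142),(285,160),(275,195),(262,195),(255,250)]: print(a,pt("t3",*f(*a),.093).round(4),pt("t3",*f(*a)).round(4))
print("cross",pt("t3",*f(203,195)),pt("t3",*f(203,195),.058))
for x,y in [(158,200),(207,258),(207,147)]: print("edge",pt("t3",*f(x,y),.038))
# scan depth along row of roll centre: y and z
v=int(f(0,195)[1]+.5)
for u in range(119,154):
    w=pt("t3",u,v); print(u,w.round(3)[1:],end=" ")
E
```

```text
(112, 130) [0.5909 0.351  0.093 ] [0.6048 0.3718 0.0197]
(127, 150) [0.5825 0.3446 0.093 ] [0.5864 0.3505 0.0718]
(107, 190) [0.5658 0.3525 0.093 ] [0.5669 0.3542 0.0869]
(272, 142) [0.586  0.2849 0.093 ] [0.6    0.3023 0.0179]
(285, 160) [0.5785 0.2794 0.093 ] [0.5919 0.2962 0.0189]
(275, 195) [0.5639 0.2832 0.093 ] [0.5641 0.2836 0.0913]
(262, 195) [0.5639 0.2886 0.093 ] [0.5714 0.299  0.0485]
(255, 250) [0.5409 0.291  0.093 ] [0.542  0.2927 0.0857]
cross [0.56922427 0.32101236 0.06095461] [0.56972407 0.3217618  0.058     ]
edge [0.57089164 0.34612504 0.038     ]
edge [0.54574053 0.32453328 0.038     ]
edge [0.59402446 0.32556045 0.038     ]
119 [0.28  0.371] 120 [0.359 0.091] 121 [0.357 0.088] 122 [0.355 0.088] 123 [0.355 0.079] 124 [0.355 0.07 ] 125 [0.367 0.018] 126 [0.366 0.014] 127 [0.362 0.016] 128 [0.36  0.016] 129 [0.357 0.016] 130 [0.354 0.018] 131 [0.344 0.044] 132 [0.34 0.05] 133 [0.337 0.053] 134 [0.334 0.055] 135 [0.331 0.057] 136 [0.328 0.059] 137 [0.325 0.059] 138 [0.322 0.061] 139 [0.32  0.058] 140 [0.318 0.058] 141 [0.315 0.059] 142 [0.313 0.058] 143 [0.31  0.057] 144 [0.308 0.055] 145 [0.306 0.054] 146 [0.304 0.051] 147 [0.302 0.048] 148 [0.3   0.049] 149 [0.287 0.091] 150 [0.285 0.091] 151 [0.284 0.082] 152 [0.285 0.068] 153 [0.294 0.019]
```

The top crop shows the jaws straddling the round roll: their inner faces are at y≈0.355 and 0.287, and the roll's centre is at y≈0.321. They are centred, so I'll go down.

Request:
step_arm(motion=[[10, 0, 1.5, 0, 0, 0, 126], [20, 0, 1.5, 0, 0, 0, 126], [30, 0, 1.5, 0, 0, 0, 126], [38, 0, 1.5, 0, 0, 0, 126], [41, 0, 1.5, 0, 0, 0, 126], [41, 0, 1.5, 0, 0, 0, 126]])

```text
time_s: 8.88
eef_pos: [0.4693, 0.3279, 0.0269]
eef_rot: [0.707, 0.021, 0.707, -0.021]
wrist_force: [-0.6, 0.6, -1.6]
opening: 0.507
```

Request:
step_arm(motion=[[0, 0, 0, 0, 0, 0, 134], [0, 0, 0, 0, 0, 0, 142], [0, 0, 0, 0, 0, 0, 150], [0, 0, 0, 0, 0, 0, 156], [0, 0, 0, 0, 0, 0, 156], [0, 0, 0, 0, 0, 0, 156]])

```text
time_s: 9.62
eef_pos: [0.4695, 0.328, 0.0273]
eef_rot: [0.707, 0.021, 0.707, -0.021]
wrist_force: [0.1, 0.4, -0.7]
opening: 0.395
```

Request:
step_arm(motion=[[0, 0, 0, 0, 0, 0, 166], [0, 0, 0, 0, 0, 0, 166], [0, 0, 0, 0, 0, 0, 166], [0, 0, 0, 0, 0, 0, 166]])

```text
time_s: 10.12
eef_pos: [0.4695, 0.328, 0.0273]
eef_rot: [0.707, 0.021, 0.707, -0.021]
wrist_force: [0.6, 0.3, -1.1]
opening: 0.388
```

```bash
python3 - <<'E'
from h import *
print(obs()[0]["opening"],obs()[0]["wrist_force"]);grab("top","t4");grab("wrist","w6")
a=cv2.imread("pics/t4.png")[125:200,105:175];a=cv2.resize(a,None,fx=6,fy=6,interpolation=cv2.INTER_CUBIC)
w=cv2.imread("pics/w6.png")[240:400,200:360];w=cv2.resize(w,(370,370))
c=np.zeros((450,800,3),np.uint8);c[:,:420]=a;c[:370,425:795]=w;cv2.imwrite("pics/c4.png",c)
E
```

```text
0.3880797130708326 [ 0.62765617  0.2746489  -1.14903093]
```

View pics/c4.png

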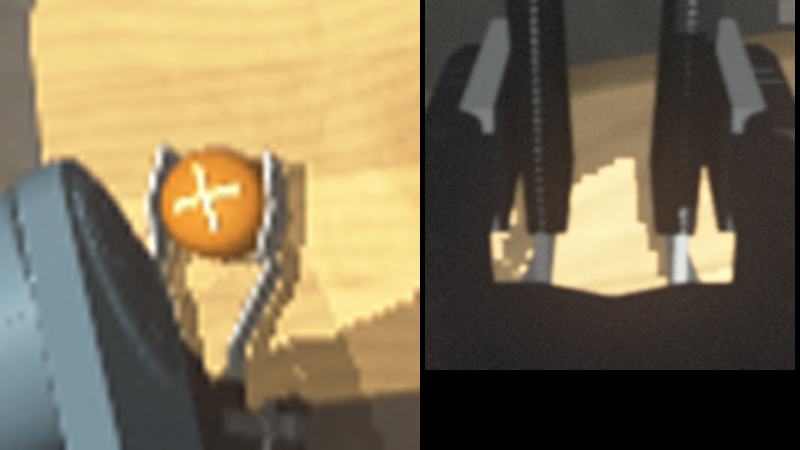

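The jaws are closed on the roll at mid-height. The fingers stall at 0.388 against the 0.349 commanded. I'll firm up the grip and lift slowly.

Request:
step_arm(motion=[[0, 0, 0, 0, 0, 0, 180], [0, 0, 0, 0, 0, 0, 180], [0, 0, 0, 0, 0, 0, 180], [-5, 0, 0, 0, 0, 0, 180], [-15, 0, 0, 0, 0, 0, 180], [-30, 0, 0, 0, 0, 0, 180], [-50, 0, 0, 0, 0, 0, 180], [-75, 0, 0, 0, 0, 0, 180], [-100, 0, 0, 0, 0, 0, 180], [-120, 0, 0, 0, 0, 0, 180]])

```text
time_s: 11.48
eef_pos: [0.4698, 0.3281, 0.1496]
eef_rot: [0.707, 0.021, 0.706, -0.02]
wrist_force: [0.6, 0.1, -1.9]
opening: 0.388
```

```bash
python3 - <<'E'
from h import *
plan([.535-.0998,-.025+.006,.20],86.65); print(obs()[0]["wrist_force"])
E
```

```text
t 11.475 p [0.4698 0.3281 0.1496] shift [ -50.8 -348.5  -14.1] rot [-0.   0.1 -0.1]
[ 0.56794787  0.06089723 -1.88740979]
```

Request:
step_arm(motion=[[-10, -15, 0, 0, 0, 0, 180], [-25, -45, -2, 0, 0, 0, 180], [-40, -85, -4, 0, 0, 0, 180], [-50, -125, -6, 0, 0, 0, 180], [-50, -165, -8, 0, 0, 0, 180], [-50, -205, -10, 0, 0, 0, 180], [-50, -245, -12, 0, 0, 0, 180], [-50, -285, -14, 0, 0, 0, 180], [-50, -315, -14, 0, 0, 0, 180], [-50, -335, -14, 0, 0, 0, 180]])

```text
time_s: 12.72
eef_pos: [0.4347, -0.0075, 0.1971]
eef_rot: [0.707, 0.021, 0.707, -0.021]
wrist_force: [-1.6, 0.4, -1.7]
opening: 0.387
```

Request:
step_arm(motion=[[0, -9, 0, 0, 0, 0, 180], [0, -13, 0, 0, 0, 0, 180], [0, -13, 0, 0, 0, 0, 180], [0, -13, 0, 0, 0, 0, 180]])

```text
time_s: 13.22
eef_pos: [0.435, -0.0181, 0.1971]
eef_rot: [0.707, 0.02, 0.707, -0.02]
wrist_force: [1.0, -0.3, -1.6]
opening: 0.389
```

```bash
python3 - <<'E'
from h import *
plan([.535-.0998,-.025+.006,.20],86.65); o=obs()[0];print(o["wrist_force"],o["opening"],abs(np.array(o["dq"])).max())
grab("top","t5");grab("scene","s5")
a=cv2.imread("pics/t5.png")[110:270,110:380];b=cv2.imread("pics/s5.png")[120:300,180:420]
c=np.zeros((600,800,3),np.uint8)
a=cv2.resize(a,None,fx=1.45,fy=1.45);b=cv2.resize(b,None,fx=3.3,fy=1.0*3.3/1)[:360]
b=cv2.resize(cv2.imread("pics/s5.png")[120:300,180:420],(480,360),interpolation=cv2.INTER_CUBIC)
a=cv2.resize(cv2.imread("pics/t5.png")[110:270,230:350],(320,427),interpolation=cv2.INTER_CUBIC)
c[:427,:320]=a;c[:360,320:]=b;cv2.imwrite("pics/c5.png",c)
E
```

```text
t 13.225 p [ 0.435  -0.0181  0.1971] shift [-2.9 -0.9  0.3] rot [ 0. -0. -0.]
[ 0.98772142 -0.31772189 -1.55583573] 0.3890123578915081 0.0031923892129944245
```

View pics/c5.png

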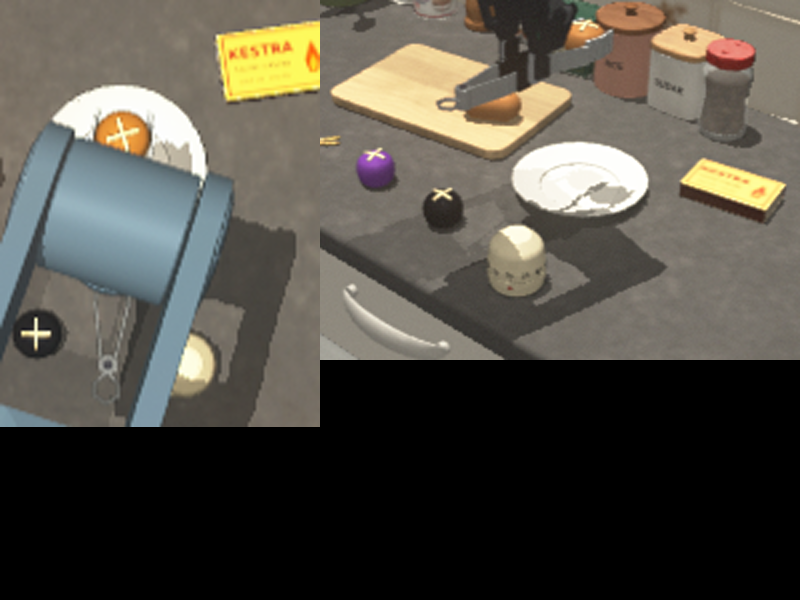

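```bash
python3 - <<'E'
from h import *
print(pt("t5",276,160), pt("t0",203,156), pt("t5",203,156))
E
```

```text
[ 0.53537752 -0.025913    0.2263421 ] [0.57280329 0.15756097 0.05855448] [0.57303592 0.15773424 0.05719876]
```

```bash
python3 - <<'E'
from h import *
print(ctrl.hand_in())
E
```

```text
the job is handed in; nothing more can be done
None
```

The round roll is held in the squeezed tongs above the middle of the plate, and I handed the job in at about 13.3 s of the 51 s allowed. I picked up the tongs by the rubber grips, lowered the open jaws over the roll, closed them on it and carried it across. Only the tongs touched the bread.

**Last checks before handing in:**
- **Position:** the roll's top is at (0.535, -0.026, 0.226) m. The plate's centre measured (0.534, -0.025) m, so the roll is about 1 mm off the middle. Its underside is about 17 cm above the plate.
- **Grip:** the fingers stayed at an opening of 0.39 throughout the carry, against a tighter commanded 0.29. The arm was at rest.
- **Other items:** the long roll measured within 1 mm of its starting place.
- **Forces:** the highest wrist force reported was about 7 N, when the fingers closed on the tongs at the worktop.

**Disagreement:** the finger opening when closed on the roll read about 33 mm, against the 36 mm stated over the grips. The jaws were visibly closed on the roll and the fingers had stalled, so I went ahead.

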